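# Hang the lift-off spark-screen door on its two hinge pins

## Robot

A 6-joint arm with a two-finger parallel gripper is mounted at the origin on a cart in front of the work surface, level with it; the furniture and walls round the work are solid. World frame = base frame: x ahead of the robot, y to its left, z up, the work surface at z = 0. Lengths are in m, angles in degrees, forces in N, time in s.
With the tool pointing down it reaches from about 0.25 to 0.725 m from the base axis. Payload 9.7 kg.
Tool frame: the origin (TCP) lies at the very end of the fingers, on their centre line; the grasp point (between the pads) lies 19 mm behind it (bot.grip_point_offset is the distance from the TCP to the grasp point, in m); y points along the fingers, x is the direction in which the jaws open and shut, and the axes are right-handed (so a half turn about y gives the same grasp; the last joint's range is limited). The gripper opens to 85 mm and grips with 20 to 120 N. Pads are 22 mm wide; open, the fingers measure 114 mm over their backs; the gripper's body (76 mm by 85 mm) begins 54 mm behind the grasp point. The pads swing forward as they close: fully open they stand 13 mm farther back than shut.
Start: joints at [-66.75, 4.979, 10.078, 95.1, 0, 90], TCP at [0.217, -0.505, 0.194] pointing down, gripper open.
Joint ranges: [-179.16, 179.16], [-48.56, 103.87], [-65.8, 70.77], [-126.05, 130.52], [-82.76, 87.17], [-180, 180]. Speed limits (degrees/s): [127.2, 127.2, 147.25, 180, 180, 180].

## Interface

Orientations are given as [roll, pitch, yaw] about the fixed x, y, z axes, in that order (R = Rz(yaw) Ry(pitch) Rx(roll)).
In Python, from workcell import bot gives the robot as it stands.
- The arm moves only by the shell command python3 -m inch 'ROWS' [FORCE]. ROWS is JSON, a list of rows, each a list of 3 entries, a list of its own where there are three numbers: the shift along the tool's x, y, z in mm, then the turn, a rotation vector about the tool's x, y, z in rad, then the finger opening in mm, from 0 to 85.4. In form: [[[x, y, z], [ax, ay, az], grip], ...]. A call has 1 to 20 rows; each row is the pose to reach, as a shift and turn from the pose measured when the call began, along the tool's axes at that moment; what a row does not reach only later rows make up. A row lasts 1/10 s, in which the tool goes at most 50 mm and 8.59 degrees, less where a joint would pass 70% of its speed; a pose out of reach is approached as far as the arm can. A call with a gripper value outside its range is refused whole. The fingers move at their own pace and stop on an object; FORCE is the grip in N (left out, the last holds). Time passes only in rows, so rows that repeat a pose let the fingers close. It gives the time, the measured TCP pose, the force and the opening at its end, in the units of the state.
- bot.get_obs(): the state, without advancing time (a new reading comes with each control period).
- bot.camera(name): name is "side" or "top" or "wrist"; returns a dict with "frame" (480x640x3 uint8, red, green, blue), "mtx" (3x3 intrinsics, pixels), "k1" (the pictures are not rectified: a ray, as slopes to the right and down, at radius r is drawn at 1 + k1 r^2 times it, then the intrinsics apply), "origin" and "orientation" of the camera in the world. Camera axes: x right, y down, z forward; pixel columns grow to the right and rows downward; lengths in m; the calibration is good to about 2 mm. A picture is of the moment at which its call begins. There is no depth.
- bot.job_done(): hands the job in, once; it reports no verdict.
Trained networks look in a picture, given as the dict that the camera call returned (one of the last four; its "shot" number tells which), for a name from the list of things; names that differ only in an ending like _2 or _b are one class to them, and where a whole thing is asked for, a point or a joint stands for the part that bears it (a point fixed in the world has none). Each returns a list of dicts, best first, with "confidence" (0 to 1); they miss things now and then, are a little off and sometimes report something else, mostly with a low value. They report only what shows in the picture. A call takes as long as a camera call.
- bot.search_frame(picture, name): "box" ([left, top, right, bottom] in pixels, round what is visible of it).
- bot.cut_out(picture, name): "region" (480x640 bool, what is visible of it) and "box" ([left, top, right, bottom] in pixels, round what is visible of it).
The state is a dict: "time": time; "q": joint angles; "qd": joint speeds; "joint_efforts": joint torques, N m; "ee_pos": TCP position; "tcp_rot": TCP orientation; "wrist_force": force on the tool from outside, world axes, zero at the start; "torque": the same for the moment, N m; "opening": finger opening in m.
Only numpy, scipy, OpenCV 4.12 (cv2) and the standard library are available. Lean on these libraries where they do the work, as an engineer would, in place of code of your own. Each camera call takes 0.05 s, during which the arm holds its last target. There are 200 camera calls.

## Task

Hang the spark-screen door back on its hinge post: take the panel that has the two hinge knuckles out of its wooden stand and lower both knuckles fully home over the two upright pins, then let go. Leave the plain panel, the one without knuckles, standing in its own stand.

Things in the scene. Friction and masses are not known exactly. Their poses are not given: they have to be found in the camera images.
- door_grip (a point): Centre of the tab on top of the door: 12 mm thick (x), 60 mm long (y), its top 14 mm above, the panel 18 mm below this point. Door: grey frame with clear window, 12 x 120 mm, 165 mm tall, 0.35 kg; z up, underside 183 mm below this point. Starts upright in either of two wooden stands, in a slot 15 mm wide, 42 mm deep, open at the ends, its floor 10 mm above the bench.
- door_knuckle (a point): Centre of the door's upper knuckle, on its bore axis, 90 mm along -y and 48 mm below door_grip; axes as the door's. The two dark knuckles are upright tubes on the door's -y side, one above the other on one axis: 36 mm outside, 26 mm bore, 20 mm tall, open both ends; the lower one is 110 mm below.
- hinge_post: Fixed; origin on the axis of both pins at bench height. Pins 28 mm long, 22 mm thick at foot, 6 mm at tip, upright on arms whose tops are at 45 and 155 mm (8 mm thick). Square post 45 mm along -y, 177 mm tall; +y side free. z up. Enter sideways, door raised 35 to 60 mm above seated, as the upper arm blocks the lower knuckle from above. Seated: upper knuckle's centre at 165 mm.
- blank_grip (a point): Centre of the tab on the plain panel (as the door, without knuckles); it stands in the other wooden stand. Leave it there. The hinge post stands between the two stands, which are about 0.36 m apart. Nearby: an upright torch stand about 0.1 m nearer the robot than the left stand, and wall cabinets (underside 0.55 m above the bench) over the back left; keep the wrist clear of both.

How it is judged:
By the outcome, as a careful person would: the job done as asked, in the order asked, and still so for the second after the job is handed in, with the robot touching nothing.
It also fails if it takes over 48 s, if anything falls off the work surface, if the arm or the gripper's body presses on something with over 40 N, if the wrist force passes 120 N, or if a joint passes its speed limit or range.

## Working session

There is one attempt and no reset: what is moved stays moved. The work goes in short steps, Python scripts to look and compute and a shell command to move; the robot and the scene stay as the last step left them, time stands still between calls to the robot, and variables do not carry over. Pictures are saved under pics/ and viewed, about 8 in all and at most 12, crops included, and the job is handed in when it is done.

```bash
mkdir -p pics; ls; cat > h.py <<'E'
import numpy as np, cv2
from scipy.spatial.transform import Rotation as R
from workcell import bot
def rot(o):
    o=np.array(o,float)
    return o if o.shape==(3,3) else R.from_euler('xyz',o,degrees=True).as_matrix()
def ray(c,u,v):
    K=np.array(c['mtx']);d=np.array([(u-K[0,2])/K[0,0],(v-K[1,2])/K[1,1]]);s=d.copy()
    for _ in range(20): s=d/(1+c['k1']*(s@s))
    w=rot(c['orientation'])@np.array([s[0],s[1],1]);return np.array(c['origin']),w
def atz(c,u,v,z):
    o,w=ray(c,u,v);return o+w*(z-o[2])/w[2]
def proj(c,p):
    K=np.array(c['mtx']);q=rot(c['orientation']).T@(np.array(p)-np.array(c['origin']));s=q[:2]/q[2]
    s=s*(1+c['k1']*(s@s));return np.array([K[0,0]*s[0]+K[0,2],K[1,1]*s[1]+K[1,2]])
def tri(*l):
    A=0;b=0
    for o,w in l:
        w=w/np.linalg.norm(w);P=np.eye(3)-np.outer(w,w);A=A+P;b=b+P@o
    return np.linalg.solve(A,b)
def save(c,n): cv2.imwrite('pics/'+n,c['frame'][:,:,::-1])
E
python3 - <<'E'
from h import *
print(bot.get_obs())
for n in ('side','top'):
    c=bot.camera(n);save(c,n+'0.png')
    print(n,c['origin'],c['orientation'],c['mtx'],c['k1'])
    for t in ('door_grip','door_knuckle','hinge_post','blank_grip'):
        print(t,[(np.round(d['box']).tolist(),round(d['confidence'],2)) for d in bot.search_frame(c,t)])
E
```

```text
pics
{'time': 0.0, 'q': array([-6.67503556e+01,  5.01087406e+00,  1.00332301e+01,  9.51010408e+01,
        1.54157155e-03,  8.99994910e+01]), 'qd': array([-0.00840123, -0.08332754,  0.04875604,  0.00954753, -0.01631098,
       -0.05638929]), 'joint_efforts': array([-5.83019810e-04, -5.20383596e+01,  4.64808977e+01,  1.58467039e-02,
       -1.03015370e-04,  4.41797340e-06]), 'ee_pos': array([ 0.2169959 , -0.50505833,  0.19357433]), 'tcp_rot': array([-8.99984577e+01,  7.86847155e-02, -6.67498466e+01]), 'wrist_force': array([-0.35843372,  0.26706566, -0.45831918]), 'torque': array([-0.00857072,  0.02657828,  0.00533686]), 'opening': 0.08571797603558634}
side [0.3260709  0.55611479 0.6746384 ] [-126.02364694   -0.23298309 -160.20652875] [[487.19368042   0.         321.00869649]
 [  0.         487.19368042 242.42492479]
 [  0.           0.           1.        ]] 0.043299349873728486
door_grip [([316.0, 160.0, 390.0, 245.0], 0.66)]
door_knuckle [([316.0, 160.0, 390.0, 248.0], 0.94)]
hinge_post [([281.0, 192.0, 337.0, 273.0], 0.73)]
blank_grip []
top [ 0.4296271  -0.16128335  1.24027857] [-173.51117023   -1.19413043  -90.31333834] [[582.34598034   0.         312.26806361]
 [  0.         582.34598034 234.14233615]
 [  0.           0.           1.        ]] 0.02773932399060253
door_grip [([383.0, 176.0, 409.0, 270.0], 0.73)]
door_knuckle [([383.0, 177.0, 406.0, 272.0], 0.79)]
hinge_post [([313.0, 173.0, 350.0, 228.0], 0.84)]
blank_grip [([203.0, 214.0, 225.0, 281.0], 0.58)]
```

View pics/side0.png

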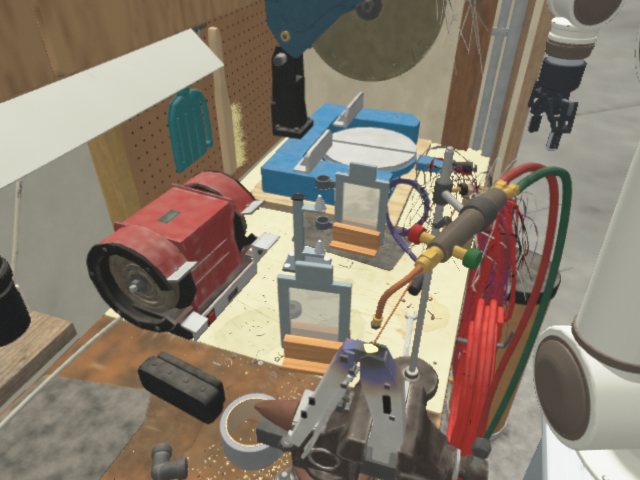

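View pics/top0.png

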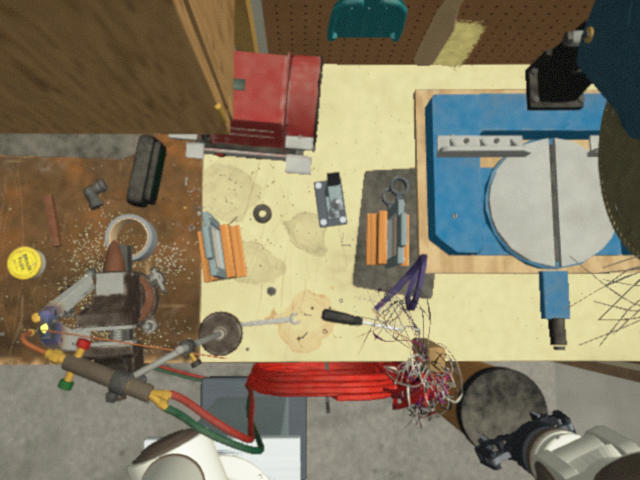

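The side view shows the knuckled door in the right-hand stand (345–385, 165–250), the blank at (315, 310), and the post at (300–330, 195–270). In the top view the door is near (400, 230) with its knuckles toward +x, and the post is near (330, 200). I'll zoom in on both.

```bash
python3 - <<'E'
from h import *
a=cv2.imread('pics/top0.png')[160:290,300:430];b=cv2.imread('pics/side0.png')[150:290,265:395]
a=cv2.resize(a,(400,400),interpolation=cv2.INTER_CUBIC);b=cv2.resize(b,(400,431),interpolation=cv2.INTER_CUBIC)[:400]
cv2.imwrite('pics/z1.png',np.hstack([a,b]))
E
```

```text
(no output)
```

View pics/z1.png

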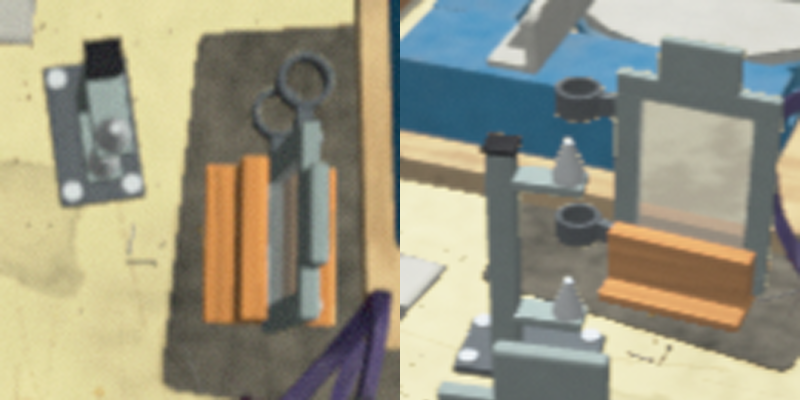

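```bash
cat > m.py <<'E'
from h import *
t=bot.camera('top');s=bot.camera('side')
T=lambda x,y:(300+x/3.077,160+y/3.077)
S=lambda x,y:(265+(x-400)/3.077,150+y/3.077)
f=lambda n,p:print(n,np.round(p,4))
E
python3 - <<'E'
from m import *
f('knU top@.155',atz(t,*T(304,80),.155)); f('knL top@.045',atz(t,*T(275,108),.045))
f('tab top@.207',atz(t,*T(315,214),.207)); f('tab side@.207',atz(s,*S(702,48),.207))
f('tab a',atz(t,*T(314,163),.207));f('tab b',atz(t,*T(317,265),.207))
f('tab sa',atz(s,*S(662,40),.207));f('tab sb',atz(s,*S(742,57),.207))
f('tab tri',tri(ray(t,*T(315,214)),ray(s,*S(702,48))))
f('pinU side@.183',atz(s,*S(570,138),.183));f('pinU top@.183',atz(t,*T(118,128),.183))
f('pinL side@.073',atz(s,*S(570,278),.073));f('pinL top@.073',atz(t,*T(103,163),.073))
f('post top',atz(t,*T(102,46),.177))
f('post cap side',atz(s,*S(503,138),.177))
f('knU side top',atz(s,*S(578,86),.155));f('knL side top',atz(s,*S(577,210),.045))
E
```

```text
knU top@.155 [ 0.6444 -0.3494  0.155 ]
knL top@.045 [ 0.647  -0.3483  0.045 ]
tab top@.207 [ 0.5548 -0.345   0.207 ]
tab side@.207 [ 0.5518 -0.3357  0.207 ]
tab a [ 0.5849 -0.3451  0.207 ]
tab b [ 0.525  -0.3455  0.207 ]
tab sa [ 0.5807 -0.3377  0.207 ]
tab sb [ 0.523  -0.3323  0.207 ]
tab tri [ 0.555  -0.3461  0.2015]
pinU side@.183 [ 0.6088 -0.231   0.183 ]
pinU top@.183 [ 0.6099 -0.2323  0.183 ]
pinL side@.073 [ 0.608  -0.2297  0.073 ]
pinL top@.073 [ 0.6053 -0.2296  0.073 ]
post top [ 0.6612 -0.2236  0.177 ]
post cap side [ 0.6532 -0.2255  0.177 ]
knU side top [ 0.6445 -0.3469  0.155 ]
knL side top [ 0.6463 -0.3519  0.045 ]
```

Both views agree within about 3 mm, except the side view of the tab at 9 mm because its visible edge differs. Estimates:
- Grip: (0.554, −0.345, 0.193), with the door's −y along about world +x, at −2°
- Pins: (0.608, −0.230)

I'll rise first, then go above the tab.

```bash
python3 -m inch '[[[0,-40,0],[0,0,0],85],[[0,-80,0],[0,0,0],85],[[0,-115,30],[0,0.05,0],85],[[-1,-120,70],[0,0.1,0],85],[[-3,-120,115],[0,0.15,0],85],[[-4,-120,160],[0,0.2,0],85],[[-6,-120,205],[0,0.25,0],85],[[-8,-120,250],[0,0.3,0],85],[[-10,-120,295],[0,0.36,0],85],[[-12,-120,335],[0,0.42,0],85],[[-13,-120,365],[0,0.44,0],85],[[-14,-120,374],[0,0.44,0],85],[[-14,-110,374],[0,0.44,0],85],[[-14,-110,374],[0,0.44,0],85],[[-14,-110,374],[0,0.44,0],85]]' 40
python3 - <<'E'
from h import *
o=bot.get_obs();print(o['ee_pos'],o['tcp_rot'],o['wrist_force'])
c=bot.camera('wrist');save(c,'w1.png');print(c['origin'],c['orientation'])
for n in ('door_grip','door_knuckle','hinge_post'):print(n,[(d['box'],d['confidence']) for d in bot.search_frame(c,n)])
print(proj(c,[.555,-.345,.207]),proj(c,[.6455,-.349,.155]),proj(c,[.608,-.230,.183]))
np.save('w1.npy',c,allow_pickle=True)
E
```

```text
time: 2.1
ee_pos: [0.5544, -0.3452, 0.3047]
tcp_rot: [-90.0, -0.0, -92.0]
wrist_force: [-0.1, 1.0, 1.0]
opening: 0.0851
[ 0.55442989 -0.34517291  0.30466088] [-9.00120979e+01 -1.76351687e-04 -9.19848239e+01] [-0.14483204  0.9813644   1.00752984]
[ 0.63262492 -0.34704357  0.4847363 ] [ 1.62099889e+02 -8.94157371e-02 -9.20520647e+01]
door_grip []
door_knuckle [([302.6, 87.6, 339.4, 276.7], 0.73)]
hinge_post []
[319.93029433 224.52312037] [320.67151521 109.0628522 ] [180.99290373 161.1332486 ]
```

View pics/w1.png

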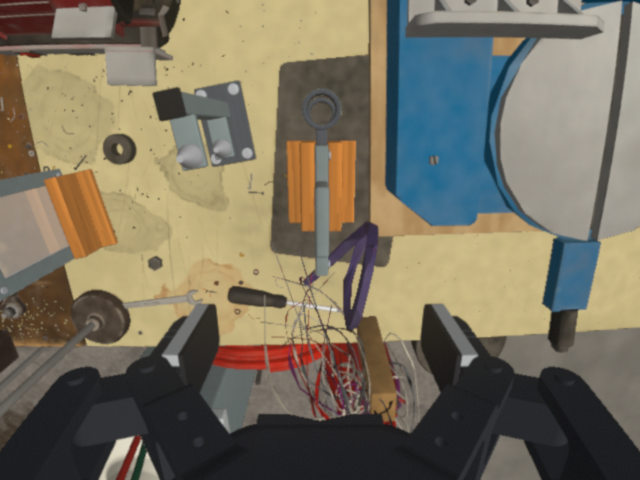

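The wrist view shows the door edge-on at column 322, with the knuckle ring at (322, 109). Both are within 2 px of prediction, so the door is well aligned. The upper pin tip at (185, 158) is about 3–4 px off. Descending and grasping now.

```bash
python3 -m inch '[[[1,40,0],[0,0,0],85],[[1,80,0],[0,0,0],85],[[1,110,0],[0,0,0],60],[[1,124,0],[0,0,0],40],[[1,128,0],[0,0,0],30],[[1,128,0],[0,0,0],20],[[1,128,0],[0,0,0],8],[[1,128,0],[0,0,0],4],[[1,128,0],[0,0,0],4],[[1,128,0],[0,0,0],4],[[1,128,0],[0,0,0],4],[[1,128,0],[0,0,0],4],[[1,128,0],[0,0,0],4],[[1,128,0],[0,0,0],4]]' 80
python3 - <<'E'
from h import *
c=np.load('w1.npy',allow_pickle=True).item()
f=lambda n,p:print(n,np.round(p,4))
f('pinU',atz(c,186,157,.183));f('pinL',atz(c,222,147,.073));f('post',atz(c,168,103,.177))
f('knU',atz(c,322,107,.155));f('tab',atz(c,322,225,.207))
E
```

```text
time: 3.7
ee_pos: [0.5548, -0.3463, 0.177]
tcp_rot: [-90.0, -0.0, -92.0]
wrist_force: [0.6, 0.3, -0.4]
opening: 0.004
pinU [ 0.6112 -0.2348  0.183 ]
pinL [ 0.6125 -0.2367  0.073 ]
post [ 0.6554 -0.2233  0.177 ]
knU [ 0.6472 -0.3502  0.155 ]
tab [ 0.5545 -0.3467  0.207 ]
```

The fingers closed to 4 mm, so they are not holding the tab. Looking again.

```bash
python3 - <<'E'
from h import *
w=bot.camera('wrist');s=bot.camera('side');o=bot.get_obs();print(o['opening'],o['wrist_force'])
b=cv2.resize(s['frame'][90:270,260:440],(400,400),interpolation=cv2.INTER_CUBIC)
a=cv2.resize(w['frame'][60:460,120:520],(400,400))
cv2.imwrite('pics/z2.png',np.hstack([a,b])[:,:,::-1])
print(proj(s,[.555,-.345,.207]),proj(s,[.555,-.346,.177]))
E
```

```text
0.003716400476133181 [ 0.5394019  -0.118851    0.94359236]
[362.87422143 163.43109349] [362.22221301 175.95022718]
```

View pics/z2.png

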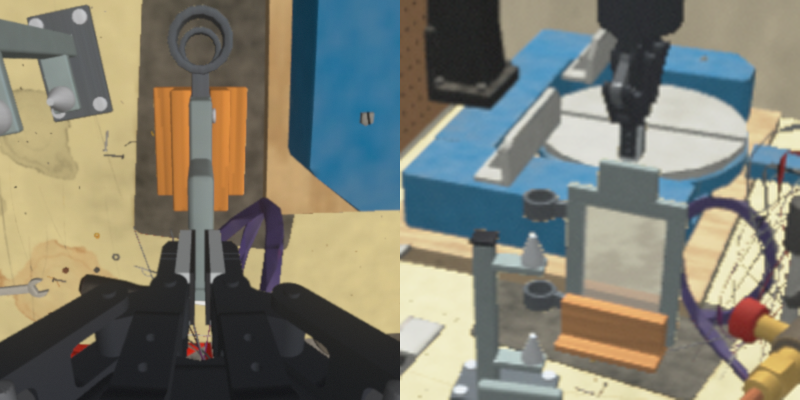

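```bash
python3 - <<'E'
from h import *
w=bot.camera('wrist');s=bot.camera('side');o=bot.get_obs();print(o['opening'],o['ee_pos'])
b=cv2.resize(s['frame'][130:200,320:400],(400,350),interpolation=cv2.INTER_CUBIC)
a=cv2.resize(w['frame'][230:370,240:400],(400,350),interpolation=cv2.INTER_CUBIC)
cv2.imwrite('pics/z3.png',np.hstack([a,b])[:,:,::-1])
print(proj(w,o['ee_pos']),proj(w,[.554,-.346,.207]),proj(w,[.584,-.347,.207]),proj(w,[.524,-.345,.207]))
print(w['origin'],w['orientation'])
E
```

```text
0.0039016630873133797 [ 0.55483024 -0.34631015  0.17701458]
[320.74624951 273.55520352] [320.47813939 300.67125484] [320.34732959 239.84614762] [320.59104425 354.50365277]
[ 0.6328506  -0.34810862  0.35718839] [ 1.62157752e+02 -1.15560893e-01 -9.20669067e+01]
```

View pics/z3.png

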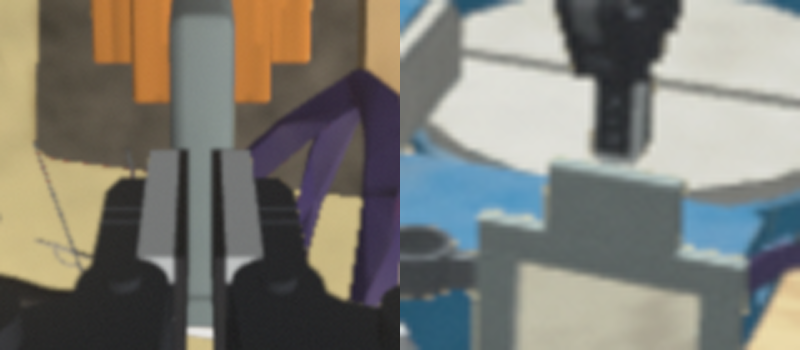

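```bash
python3 - <<'E'
from h import *
w=np.load('w1.npy',allow_pickle=True).item()
p=np.array([.5544,-.3452,.3047]);Rw=rot(w['orientation'])
print(w['mtx'][0][0],'TCP in cam',Rw.T@(p-w['origin']),proj(w,p))
for dz in (0,.013,.02,.03,.04,.054):
  print(dz,[np.round(proj(w,p+[dx,dy,dz]),0).tolist() for dx in(.011,-.011) for dy in (.0427,.057)])
s=bot.camera('side')
b=cv2.imread('pics/side0.png')[60:170,510:620]
print(proj(s,[.217,-.505,.194]),proj(s,[.217,-.505,.23]))
z=cv2.resize(b,(550,550),interpolation=cv2.INTER_CUBIC)
for pz,col in((.194,(0,0,255)),(.214,(0,255,0)),(.234,(255,0,0))):
  for sgn in(-1,1):
    th=np.radians(-66.75);q=np.array([.217+sgn*.0427*np.cos(th),-.505+sgn*.0427*np.sin(th),pz])
    cv2.circle(z,tuple(int(v) for v in ((proj(s,q)-[510,60])*5)),5,col,-1)
cv2.imwrite('pics/z4.png',z)
E
```

```text
356.94487179530483 TCP in cam [0.00067769 0.01911736 0.1953706 ] [320.79122676 273.63924836]
0 [[241.0, 257.0], [215.0, 258.0], [245.0, 294.0], [220.0, 295.0]]
0.013 [[236.0, 267.0], [208.0, 267.0], [241.0, 305.0], [214.0, 306.0]]
0.02 [[233.0, 272.0], [204.0, 273.0], [238.0, 312.0], [210.0, 313.0]]
0.03 [[228.0, 281.0], [197.0, 282.0], [233.0, 322.0], [204.0, 323.0]]
0.04 [[222.0, 290.0], [190.0, 291.0], [228.0, 334.0], [198.0, 334.0]]
0.054 [[213.0, 306.0], [178.0, 307.0], [221.0, 352.0], [187.0, 353.0]]
[534.11688663 161.24560027] [538.70253    145.75049741]
```

View pics/z4.png

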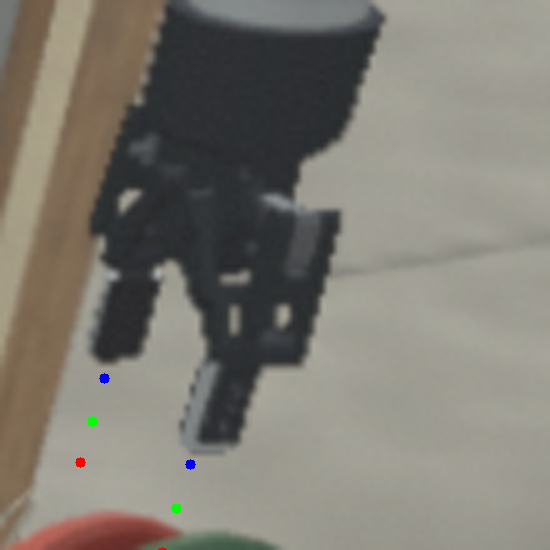

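My programmed fingertip points (red) lie well below the true tips. The true fingertips are about 35 mm short of the reported TCP, and the wrist and side close-ups show the same: fingers shut just above the tab. So I'll open, go about 33 mm lower than the nominal numbers, and judge height from the pictures.

```bash
python3 -m inch '[[[0,-4,0],[0,0,0],60],[[0,-4,0],[0,0,0],60],[[0,-4,0],[0,0,0],60],[[0,-4,0],[0,0,0],60],[[0,-4,0],[0,0,0],60],[[0,12,0],[0,0,0],60],[[0,26,0],[0,0,0],45],[[0,33,0],[0,0,0],30],[[0,33,0],[0,0,0],15],[[0,33,0],[0,0,0],4],[[0,33,0],[0,0,0],4],[[0,33,0],[0,0,0],4],[[0,33,0],[0,0,0],4],[[0,33,0],[0,0,0],4],[[0,33,0],[0,0,0],4],[[0,33,0],[0,0,0],4]]' 80
```

```text
time: 5.55
ee_pos: [0.5549, -0.3463, 0.144]
tcp_rot: [-90.0, -0.0, -92.0]
wrist_force: [0.3, -0.3, -3.9]
opening: 0.0108
```

The fingers stopped at 11 mm, so the tab is gripped. Lifting 70 mm, which puts the door about 50 mm above seated.

```bash
python3 -m inch '[[[0,-10,0],[0,0,0],4],[[0,-25,0],[0,0,0],4],[[0,-40,0],[0,0,0],4],[[0,-55,0],[0,0,0],4],[[0,-70,0],[0,0,0],4],[[0,-70,0],[0,0,0],4],[[0,-70,0],[0,0,0],4]]' 110
python3 - <<'E'
from h import *
w=bot.camera('wrist');s=bot.camera('side');t=bot.camera('top');np.save('c2.npy',[w,s,t],allow_pickle=True)
a=cv2.resize(w['frame'][40:360,120:440],(400,400),interpolation=cv2.INTER_CUBIC)
b=cv2.resize(s['frame'][110:270,260:420],(400,400),interpolation=cv2.INTER_CUBIC)
cv2.imwrite('pics/z5.png',np.hstack([a,b])[:,:,::-1])
E
```

```text
time: 6.25
ee_pos: [0.555, -0.3464, 0.2143]
tcp_rot: [-89.9, -0.0, -92.0]
wrist_force: [-0.4, -0.4, -5.3]
opening: 0.0101
```

View pics/z5.png

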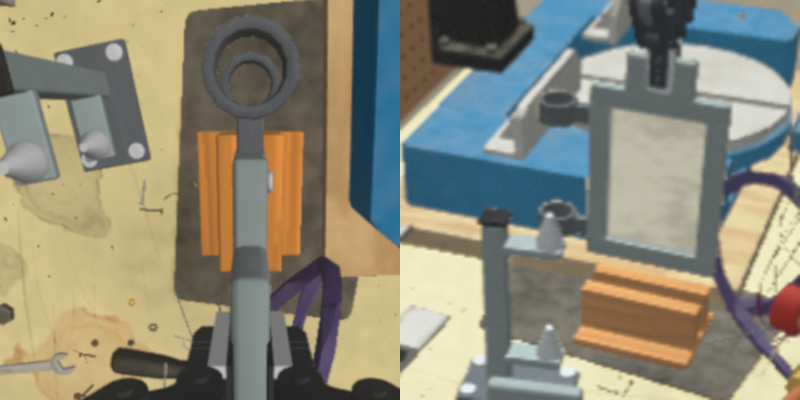

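```bash
python3 - <<'E'
from h import *
w,s,t=np.load('c2.npy',allow_pickle=True)
f=lambda n,p:print(n,np.round(p,4))
W=lambda x,y:(120+x*.8,40+y*.8);S=lambda x,y:(260+(x-400)*.4,110+y*.4)
f('knU w',atz(w,*W(251,68),.225));f('knU s',atz(s,*S(560,101),.225))
f('knL w',atz(w,*W(250,88),.115));f('knL s',atz(s,*S(559,209),.115))
f('pinU w',atz(w,*W(1,165),.183));f('pinU s',atz(s,*S(550,213),.183))
f('pinL w',atz(w,*W(86,143),.073));f('pinL s',atz(s,*S(550,326),.073))
f('knU tri',tri(ray(w,*W(251,68)),ray(s,*S(560,101))))
f('pinU tri',tri(ray(w,*W(1,165)),ray(s,*S(550,213))))
# predicted seat of ring top in top view
for p in ([.609,-.231,.183],[.6115,-.2345,.183]): print(proj(w,p),proj(s,p),proj(t,p))
E
```

```text
knU w [ 0.6461 -0.3496  0.225 ]
knU s [ 0.6399 -0.34    0.225 ]
knL w [ 0.6434 -0.3495  0.115 ]
knL s [ 0.6427 -0.3477  0.115 ]
pinU w [ 0.6115 -0.2283  0.183 ]
pinU s [ 0.6088 -0.2295  0.183 ]
pinL w [ 0.6128 -0.2317  0.073 ]
pinL s [ 0.6084 -0.2293  0.073 ]
knU tri [ 0.645  -0.3501  0.2198]
pinU tri [ 0.6102 -0.2289  0.1832]
[125.79627645 175.99619337] [320.16506104 194.83084408] [337.63260051 202.09766933]
[130.58401697 171.53483902] [319.58089569 193.76764598] [339.51762902 200.75287281]
```

```bash
python3 -m inch '[[[-3,0,-12],[0,0,0],4],[[-18,0,-25],[0,0,0],4],[[-38,0,-34],[0,0,0],4],[[-60,0,-40],[0,0,0],4],[[-82,0,-40],[0,0,0],4],[[-102,0,-40],[0,0,0],4],[[-114,0,-40],[0,0,0],4],[[-118,0,-40],[0,0,0],4],[[-118,0,-40],[0,0,0],4],[[-118,0,-40],[0,0,0],4],[[-118,0,-40],[0,0,0],4]]'
python3 - <<'E'
from h import *
w=bot.camera('wrist');s=bot.camera('side');t=bot.camera('top');np.save('c3.npy',[w,s,t],allow_pickle=True)
a=cv2.resize(w['frame'][50:170,260:380],(400,400),interpolation=cv2.INTER_CUBIC)
b=cv2.resize(s['frame'][140:280,265:365],(286,400),interpolation=cv2.INTER_CUBIC)
d=cv2.resize(t['frame'][170:240,310:360],(286,400),interpolation=cv2.INTER_CUBIC)[:, :114*0+286]
cv2.imwrite('pics/z6.png',cv2.resize(np.hstack([a,b]),(800,466))[:,:,::-1]); print(t['origin'][:1])
E
```

```text
time: 7.5
ee_pos: [0.5187, -0.2275, 0.2128]
tcp_rot: [-90.0, 0.0, -92.0]
wrist_force: [0.1, 0.6, -4.6]
opening: 0.01
[0.4296271]
```

View pics/z6.png

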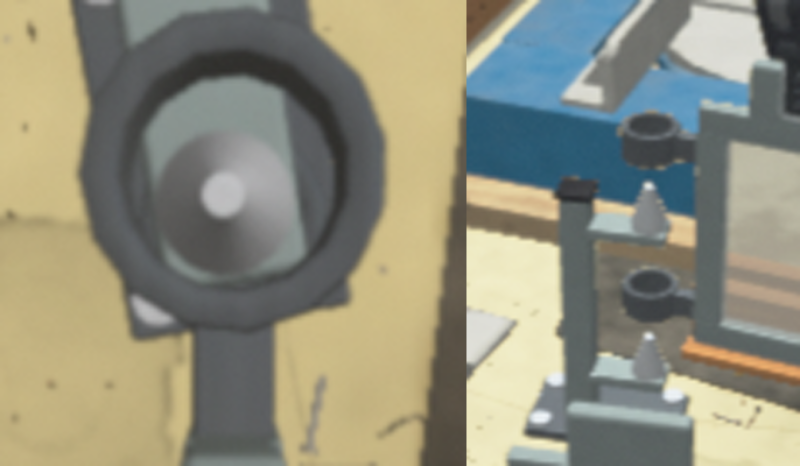

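```bash
python3 - <<'E'
from h import *
w,s,t=np.load('c3.npy',allow_pickle=True)
f=lambda n,p:print(n,np.round(p,4))
W=lambda x,y:(260+x/3.887,50+y/3.887);S=lambda x,y:(265+(x-466.5)/3.335,140+y/3.33)
for z in(.225,.222,.218): f('knU w',atz(w,*W(234,169),z))
f('pinU w',atz(w,*W(223,194),.183)); f('pinbase',atz(w,*W(228,202),.155))
for z in(.225,.222,.218): f('knU s',atz(s,*S(651,125),z))
f('pinU s',atz(s,*S(649,184),.183))
f('knL s',atz(s,*S(652,281),.115));f('pinL s',atz(s,*S(649,334),.073))
f('knU tri',tri(ray(w,*W(234,169)),ray(s,*S(651,125))))
f('pinU tri',tri(ray(w,*W(223,194)),ray(s,*S(649,184))))
# apparent ring diameter px vs expected for heights
for z in(.225,.215):
  a=proj(w,[.61,-.231+.018,z]);b=proj(w,[.61,-.231-.018,z]);print(z,(b-a)[0]*3.887)
E
```

```text
knU w [ 0.61   -0.2305  0.225 ]
knU w [ 0.6102 -0.2305  0.222 ]
knU w [ 0.6105 -0.2305  0.218 ]
pinU w [ 0.6099 -0.2291  0.183 ]
pinbase [ 0.6104 -0.2298  0.155 ]
knU s [ 0.6067 -0.2251  0.225 ]
knU s [ 0.6086 -0.2303  0.222 ]
knU s [ 0.6111 -0.2373  0.218 ]
pinU s [ 0.6093 -0.2291  0.183 ]
knL s [ 0.6067 -0.2279  0.115 ]
pinL s [ 0.6091 -0.2295  0.073 ]
knU tri [ 0.6095 -0.2308  0.2217]
pinU tri [ 0.6096 -0.2292  0.1829]
0.225 316.3515963856085
0.215 298.25610941104435
```

The wrist view shows the pin tip inside the upper bore and nearly concentric, off by about 1 mm in y. The side view shows both knuckles above their pins. Lowering now, with a small correction.

```bash
python3 -m inch '[[[-1,6,0],[0,0,0],4],[[-1,12,0],[0,0,0],4],[[-1,18,0],[0,0,0],4],[[-1,23,0],[0,0,0],4],[[-1,28,0],[0,0,0],4],[[-1,32,0],[0,0,0],4],[[-1,32,0],[0,0,0],4]]'; python3 -m inch '[[[0,2,0],[0,0,0],4],[[0,4,0],[0,0,0],4],[[0,6,0],[0,0,0],4],[[0,8,0],[0,0,0],4],[[0,10,0],[0,0,0],4],[[0,10,0],[0,0,0],4]]'
```

```text
time: 8.35
ee_pos: [0.5184, -0.2262, 0.1802]
tcp_rot: [-90.1, 0.0, -92.0]
wrist_force: [-1.2, 0.7, -4.3]
opening: 0.0096
time: 8.95
ee_pos: [0.5183, -0.2261, 0.1699]
tcp_rot: [-90.1, 0.0, -92.0]
wrist_force: [0.9, 0.1, -4.8]
opening: 0.0097
```

```bash
python3 -m inch '[[[0,2,0],[0,0,0],4],[[0,3,0],[0,0,0],4],[[0,4,0],[0,0,0],4],[[0,4,0],[0,0,0],4]]'; python3 -m inch '[[[0,1,0],[0,0,0],4],[[0,2,0],[0,0,0],4],[[0,2,0],[0,0,0],4]]'
python3 - <<'E'
from h import *
w=bot.camera('wrist');s=bot.camera('side')
a=cv2.resize(w['frame'][50:170,260:380],(400,400),interpolation=cv2.INTER_CUBIC)
b=cv2.resize(s['frame'][150:270,275:395],(400,400),interpolation=cv2.INTER_CUBIC)
cv2.imwrite('pics/z7.png',np.hstack([a,b])[:,:,::-1]); print(bot.get_obs()['torque'])
E
```

```text
time: 9.35
ee_pos: [0.5182, -0.2261, 0.1657]
tcp_rot: [-90.1, 0.0, -92.0]
wrist_force: [-0.5, 0.6, -4.2]
opening: 0.0102
time: 9.65
ee_pos: [0.5183, -0.2261, 0.1639]
tcp_rot: [-90.1, 0.0, -92.0]
wrist_force: [0.7, -0.1, -3.0]
opening: 0.0096
[ 0.07065617 -0.02483696  0.03008038]
```

View pics/z7.png

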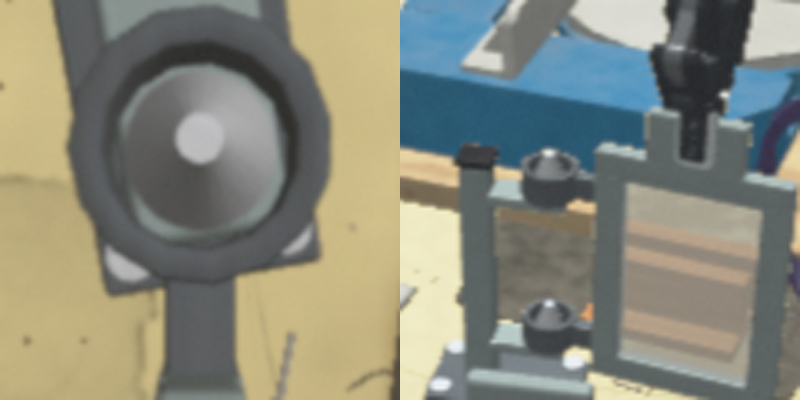

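Both pins come up through the knuckles with no jamming, and contact is just beginning. Pressing down a little further.

```bash
python3 -m inch '[[[0,1,0],[0,0,0],4],[[0,1,0],[0,0,0],4]]'; python3 -m inch '[[[0,1,0],[0,0,0],4],[[0,1.5,0],[0,0,0],4],[[0,1.5,0],[0,0,0],4]]'
```

```text
time: 9.95
ee_pos: [0.5183, -0.2262, 0.1636]
tcp_rot: [-90.1, 0.0, -92.0]
wrist_force: [-3.3, 0.6, 2.9]
opening: 0.0101
time: 10.25
ee_pos: [0.5182, -0.2263, 0.1633]
tcp_rot: [-90.0, -0.0, -92.0]
wrist_force: [-5.7, 0.7, 7.9]
opening: 0.01
```

The door stopped solidly at 0.1635 against the expected 0.164, so it is seated. Releasing and withdrawing upward.

```bash
python3 -m inch '[[[0,-1,0],[0,0,0],12],[[0,-1,0],[0,0,0],20],[[0,-1,0],[0,0,0],35],[[0,-1,0],[0,0,0],45],[[0,-1,0],[0,0,0],45],[[0,-1,0],[0,0,0],45],[[0,-10,0],[0,0,0],45],[[0,-30,0],[0,0,0],45],[[0,-60,0],[0,0,0],45],[[0,-90,0],[0,0,0],45],[[0,-120,0],[0,0,0],45],[[0,-120,0],[0,0,0],45],[[0,-120,0],[0,0,0],45]]'
python3 - <<'E'
from h import *
w=bot.camera('wrist');s=bot.camera('side')
a=cv2.resize(w['frame'][50:350,170:470],(400,400),interpolation=cv2.INTER_CUBIC)
b=cv2.resize(s['frame'][150:370,240:460],(400,400),interpolation=cv2.INTER_CUBIC)
cv2.imwrite('pics/z8.png',np.hstack([a,b])[:,:,::-1])
E
```

```text
time: 11.55
ee_pos: [0.5186, -0.2264, 0.284]
tcp_rot: [-89.9, -0.0, -92.0]
wrist_force: [-0.7, -0.0, -1.0]
opening: 0.0451
```

View pics/z8.png

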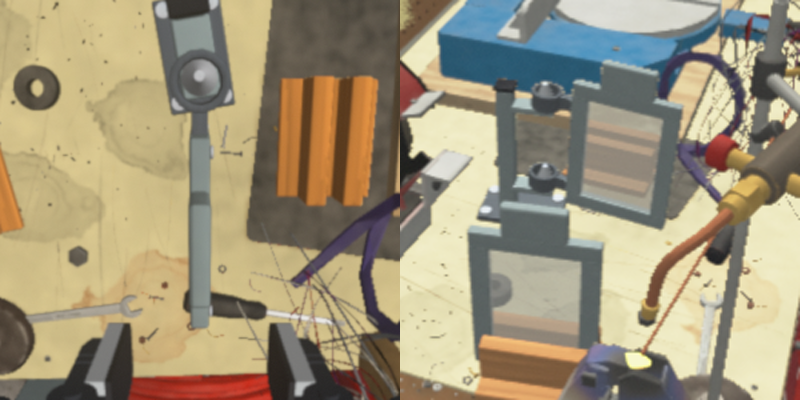

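The door hangs on both pins, the gripper is clear above it, and the blank is still in its stand. Handing in.

```bash
python3 -c "
from workcell import bot
print(bot.job_done(), bot.get_obs()['time'])"
```

```text
the job is handed in; nothing more can be done
the job is handed in; nothing more can be done
```

The door is hung: I lifted it out of the right-hand stand, lowered both knuckles over the two pins and let go. I handed the job in at about 11.6 s; no verdict is reported.

**First grasp missed:** the fingers shut on air just above the tab. The pictures showed the real fingertips about 35 mm short of the reported tool point, so I lowered the grasp by 33 mm and it held.

**Last checks:**
- **Seating:** the door came to a firm stop at a reported tool height of 0.1635 m, against 0.164 m expected for fully home. The wrist force changed from about -5 N to +8 N as it landed. Its height was not measured again after I let go.
- **After release:** the pictures show both pins up through the knuckles and the door upright. The gripper is open about 120 mm above its release height, with about 1 N on the wrist. The plain panel is still in its stand.
- **Disagreements:** camera estimates of the pin and knuckle positions mostly differed by 1 to 5 mm. The largest gap was about 9 mm, between the side camera and the others, on the tab at the start and on the raised upper knuckle. I corrected about 1 mm at the pins and the knuckles went down without jamming.

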